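Put the glass slabs away in the latched case

ROBOT

A 6-joint arm with a two-finger parallel gripper is mounted at the origin on the work surface. World frame = base frame: x ahead of the robot, y to its left, z up, the work surface at z = 0. Lengths are in m, angles in rad, forces in N, time in s.
With the tool pointing down it reaches from about 0.2 to 0.875 m from the base axis. Payload 3.4 kg.
Tool frame: the origin (TCP) lies between the finger pads; the fingertips stand 25 mm ahead of it and the grasp point (between the pads) lies 6 mm ahead of it (r.nose_length is the z of the fingertips in the tool frame, in m); z points along the fingers, y is the line along which they close (so a half turn about z gives the same grasp; the last joint's range is limited). The gripper opens to 94 mm and grips with 3 to 60 N. Pads are 16 mm wide; open, the fingers measure 119 mm over their backs; the gripper's body (75 mm by 177 mm) begins 78 mm behind the grasp point.
Start: joints at [1.061, 0.276, 1.505, -0, 1.361, -0.121], TCP at [0.218, 0.532, 0.23] pointing down, gripper open.
Joint ranges: [-2.89, 2.89], [-0.75, 2.08], [0.22, 2.7], [-1.18, 4.32], [0.11, 2.71], [-2.7, 2.7]. Speed limits (rad/s): [2.57, 2.57, 3.14, 3.14, 3.14, 3.14].

INTERFACE

Orientations are given as a unit quaternion [w, x, y, z].
In Python, from plant import r, gripper_to, inverse_kinematics, vision, models, telemetry gives the robot as it stands. Calls block until the motion is done:
- r.move_to(position, orientation): joint-space move of the TCP to a pose.
- r.move_l(position, rot=None, vel=0.15, guard=None): straight line of the TCP; rot=None keeps the orientation; vel is the mean speed in m/s. With guard (N) it stops when the force on the tool has changed by that much, and returns True; else False.
- r.movej(angles): joint-space move.
- gripper_to(opening, f_grip=None): finger opening in m; f_grip is the grip in N (None keeps the last); returns when the fingers have stopped.
- r.hold(seconds).
- inverse_kinematics(position, orientation): joint angles nearest the present ones, or None.
- vision.snapshot(name): name is "side" or "top" or "wrist"; returns the picture (480x640x3 uint8, red, green, blue); there is no depth.
- vision.get_calibration(name): a dict with "fx", "fy", "cx", "cy" (pixels), "position" and "orientation" of the camera in the world. Camera axes: x right, y down, z forward; pixel columns grow to the right and rows downward; lengths in m; the calibration is good to about 2 mm. The wrist camera is an equidistant fisheye: a pixel r from the principal point sees the ray r / f radians off the axis. A picture is of the moment at which its call begins: read the wrist's pose just before it. get_calibration takes no time and is no camera call; for the wrist camera it gives the pose at the moment of the call.
A pose or a line that the arm cannot do raises r.PlanningError and nothing moves.
- r.sign_off(): hands the job in; it is judged then, once.
Trained networks look in the newest picture that a camera, given by its name, has taken for a name from the list of things; names that differ only in an ending like _2 or _b are one class to them, and where a whole thing is asked for, a point or a joint stands for the part that bears it (a point fixed in the world has none). Each returns a list of dicts, best first, with "score" (0 to 1); they miss things now and then, are a little off and sometimes report something else, mostly with a low value. They report only what shows in the picture. A call takes as long as a camera call.
- models.boxes_of(thing, camera): "at" ([x, y, z] in m, in world coordinates, good to about 4 mm: the middle of the surface that is visible of it).
- models.regions_of(thing, camera): "pixels" (480x640 bool, what is visible of it).
- models.mark_of(thing, camera): "at" ([x, y, z] in m, in world coordinates, good to about 4 mm: a listed point, or the origin of a listed thing).
Readings, each from a call of its own:
- telemetry.current_t(): time.
- telemetry.current_joints(): joint angles.
- telemetry.current_dq(): joint speeds.
- telemetry.current_joint_efforts(): joint torques, N m.
- telemetry.current_ee_pos(): TCP position.
- telemetry.current_tool_rot(): TCP orientation.
- telemetry.current_wrist_force(): force on the tool from outside, world axes, zero at the start.
- telemetry.current_torque(): the same for the moment, N m.
- telemetry.current_opening(): finger opening in m.
- telemetry.current_finger_force(): force on a finger pad.
Only numpy, scipy, OpenCV 4.12 (cv2) and the standard library are available. Lean on these libraries where they do the work, as an engineer would, in place of code of your own. Each camera call takes 0.05 s, during which the arm holds its last target. There are 200 camera calls.

TASK

The cleaned glass mixing slabs lying on the plaster bench belong in the storage case: flip its latch open, raise the lid until it stands upright or leans back, and lay every slab flat on the floor of the case, each in a bay of its own. Hold the slabs by their edges only; the fingers must never touch the polished faces. Then shut the lid, snap the latch closed over it, and leave everything else on the bench where it is.

Things in the scene. Friction and masses are not known exactly. Their poses are not given: they have to be found in the camera images.
- case: Shallow aluminium case fixed to the bench, 116 (its x, depth) x 308 (its y, width) x 56 mm high without lid, walls 6 mm; origin at the centre of its underside, x from its front (latch side, facing the robot) to its hinge side, z up. Inside floor 104 x 296 mm, 6 mm above the origin; two dividers along its x at y = -50 and +50 mm, 4 mm thick, 10 mm above the floor, make three bays.
- bay0 (a point): Centre of the floor of one of the case's three bays (case y = -98 mm). A bay is 104 (case x) x 96 mm (case y); axes as the case's.
- bay1 (a point): Centre of the floor of one of the case's three bays (case y = 0 mm). A bay is 104 (case x) x 96 mm (case y); axes as the case's.
- bay2 (a point): Centre of the floor of one of the case's three bays (case y = 98 mm). A bay is 104 (case x) x 96 mm (case y); axes as the case's.
- lid (a joint): Lid of the case, a 10 mm plate over all of it (top 66 mm above the bench when shut), hinged along the rear rim. 0 = shut, grows as the front edge is raised, 1.57 = upright, stop at 1.9. A stiff friction hinge (about 0.35 N m; lid 0.4 kg) holds it wherever it is left. The shut latch hooks over its front edge.
- lid_hinge (a point): Middle of the lid's hinge axis (parallel to the case's y): 58 mm behind and 61 mm above the case's origin.
- lid_grip (a point): Middle of the lid's black round handle bar, 12 mm thick, 80 mm long along the case's y, on two end posts at the lid's front edge; 30 mm clear between bar and lid. It turns with the lid; shut, it lies 108 mm in front of the hinge axis, 41 mm above it (102 mm above the bench) and 60 mm to the -y side of lid_hinge.
- latch (a joint): Over-centre latch on the front of the case. 0 = shut (lever upright, its hook over the lid's front edge), grows as the lever's top is pushed or pulled away from the lid, out towards the robot; stop at 0.95 = open. A spring drives it from a centre at 0.45 to the nearer end, where it stays; about 5 N at the tab. To shut it, carry its end up and over along its arc (a level push may jam).
- latch_tab (a point): Point on the latch lever 60 mm above its pivot. Lever: steel plate 40 mm wide (case y), 6 mm thick, its pivot line along the case's y at case x = -69, y = 70, z = 30 mm, its top edge 75 mm from the pivot (shut: 105 mm above the bench). Its hook, 30 mm wide, reaches 16 mm from its back over the lid, hook top 73 mm above the bench; above that the lever's back is free.
- slab1: Loose glass slab, 80 (its x) x 54 (its y) x 8 mm, about 90 g, lying flat; origin at the centre of its underside. Hold it by its bevelled edges, for instance across the 54 mm. May be absent.
- slab1_face: The polished middle of slab1 (70 x 44 mm, 0.5 mm proud of the rim on both sides), which the fingers must not touch; same origin and axes.
- slab2: Loose glass slab, 80 (its x) x 54 (its y) x 8 mm, about 90 g, lying flat; origin at the centre of its underside. Hold it by its bevelled edges, for instance across the 54 mm. May be absent.
- slab2_face: The polished middle of slab2 (70 x 44 mm, 0.5 mm proud of the rim on both sides), which the fingers must not touch; same origin and axes.
- slab3: Loose glass slab, 80 (its x) x 54 (its y) x 8 mm, about 90 g, lying flat; origin at the centre of its underside. Hold it by its bevelled edges, for instance across the 54 mm. May be absent.
- slab3_face: The polished middle of slab3 (70 x 44 mm, 0.5 mm proud of the rim on both sides), which the fingers must not touch; same origin and axes.
- plaster_knife: Bystander: plaster knife, lying; to be left where it is.
- rasp: Bystander: rasp with wooden handle, lying; to be left where it is.
- mixing_bowl: Bystander: open mixing bowl, 120 mm wide, 75 mm high; to be left where it is.
- sanding_block: Bystander: cork sanding block, 100 x 60 x 35 mm; to be left where it is.
- wax_tin: Bystander: low steel tin, 60 mm wide, 50 mm high; to be left where it is.
- pencil: Bystander: carpenter's pencil, 150 mm long, lying; to be left where it is.

How it is judged:
By the outcome, as a careful person would: the job done as asked, in the order asked, and still so for the second after the job is handed in, with the robot touching nothing.
Of slab1, slab2, slab3 only 2 to 3 are there at a start; the rules pass over those that are not, and their reading is None.
At some moment in a run one of slab1, slab2, slab3 may be knocked a few centimetres aside while the robot is not near it.
It also fails if it takes over 208 s, if anything falls off the work surface, if the arm or the gripper's body presses on something with over 40 N, if the wrist force passes 120 N, or if a joint passes its speed limit or range.

## Working session

There is one attempt and no reset: what is moved stays moved. The work goes in short steps, each a Python script; the robot and the scene stay as the last script left them, time stands still between calls to the robot, and variables do not carry over. Pictures are saved under pics/ and viewed, at most 14 in all, crops included, and the job is handed in when it is done.

```bash
ls; mkdir -p pics
python3 - <<'E'
from plant import r, vision, models, telemetry
import cv2, numpy as np
for c in ["top","side"]:
    im=vision.snapshot(c); cv2.imwrite(f"pics/{c}0.png",im[:,:,::-1])
    print(c,vision.get_calibration(c))
    for n in ["case","lid_hinge","lid_grip","latch_tab","bay0","bay1","bay2","slab1","plaster_knife","rasp","mixing_bowl","sanding_block","wax_tin","pencil"]:
        for d in models.mark_of(n,c)[:4]: print(c,n,np.round(d["at"],3),round(d["score"],2))
print(telemetry.current_t(), telemetry.current_tool_rot())
E
```

```text
pics
top {'fx': 622.7203519917674, 'fy': 622.7203519917674, 'cx': 320.8840099242504, 'cy': 247.64816166254298, 'position': array([0.14442565, 0.00637962, 1.70864046]), 'orientation': array([ 0.07602848, -0.69982871,  0.70587122, -0.07877357])}
top case [ 0.548  0.131 -0.002] 0.61
top lid_hinge [0.609 0.142 0.054] 0.56
top lid_grip [0.513 0.063 0.102] 0.66
top latch_tab [0.473 0.183 0.09 ] 0.7
top slab1 [ 0.454 -0.404  0.   ] 0.84
top slab1 [ 0.469 -0.201 -0.002] 0.69
top slab1 [ 0.462 -0.198 -0.004] 0.69
top plaster_knife [ 0.344  0.099 -0.002] 0.71
top plaster_knife [0.309 0.353 0.003] 0.35
top rasp [0.309 0.356 0.003] 0.58
top mixing_bowl [ 0.5    0.437 -0.001] 0.88
top mixing_bowl [ 0.549  0.13  -0.004] 0.18
top sanding_block [ 0.734 -0.101  0.002] 0.81
top wax_tin [ 0.615 -0.445  0.002] 0.66
top wax_tin [ 0.451 -0.404 -0.003] 0.56
top pencil [ 0.343 -0.223  0.001] 0.65
side {'fx': 527.9801952346137, 'fy': 527.9801952346137, 'cx': 331.7978169997324, 'cy': 238.81774183471433, 'position': array([ 0.01587966, -0.93383297,  0.7921959 ]), 'orientation': array([-0.45484024,  0.85516542, -0.21928043,  0.11716892])}
side case [ 0.549  0.128 -0.004] 0.82
side case [ 0.467 -0.203 -0.002] 0.68
side lid_grip [0.508 0.06  0.096] 0.72
side latch_tab [0.471 0.185 0.089] 0.72
side latch_tab [ 0.467 -0.204  0.   ] 0.33
side slab1 [ 0.454 -0.399 -0.003] 0.73
side slab1 [ 0.466 -0.204 -0.001] 0.67
side plaster_knife [0.349 0.097 0.   ] 0.81
side plaster_knife [ 0.462 -0.199 -0.003] 0.46
side rasp [0.306 0.352 0.003] 0.85
side mixing_bowl [0.5   0.433 0.002] 0.79
side sanding_block [ 0.735 -0.102 -0.003] 0.74
side wax_tin [ 0.613 -0.444  0.001] 0.79
side pencil [ 0.344 -0.222  0.001] 0.9
side pencil [ 0.453 -0.401 -0.   ] 0.18
1.5 [1.01349768e-05 1.93180050e-01 9.81163323e-01 4.68898846e-05]
```

View pics/top0.png

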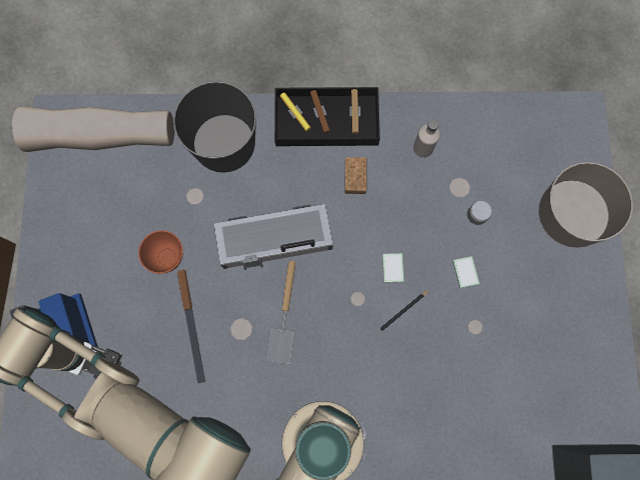

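View pics/side0.png

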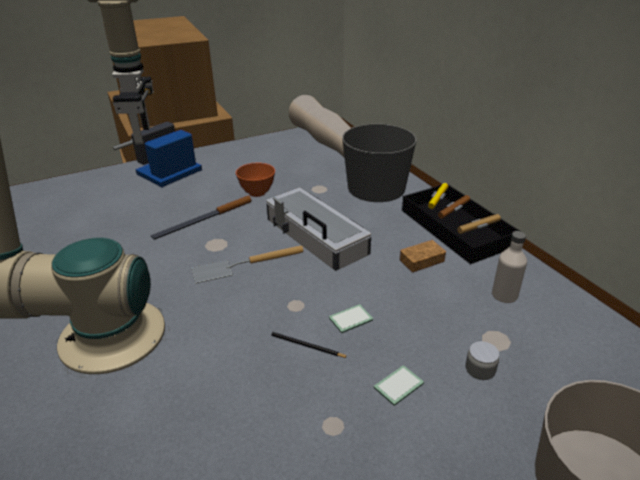

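Two slabs show, on the right at px (393,268) and (466,271). The case is at (273,235), with its lid shut, the bar at (298,245) and the latch at (253,262). The arm covers the left of the picture near the blue vise, so I'll move over the case and look again, including for a third slab.

```bash
cat > h.py <<'E'
from plant import r, gripper_to, inverse_kinematics, vision, models, telemetry
import numpy as np, cv2, json, os
from scipy.spatial.transform import Rotation as R
CASE={"yaw":0.164,"x":0.548,"y":0.130}
if os.path.exists("case.json"): CASE=json.load(open("case.json"))
def W(p):                      # case -> world
    return R.from_euler("z",CASE["yaw"]).apply(p)+[CASE["x"],CASE["y"],0]
def quat(Rm):
    return Rm.as_quat()[[3,0,1,2]]
def down(a):                   # tool down, closing line at world angle a (nearest half turn to wrist's range)
    x=np.array([np.sin(a),-np.cos(a),0]); y=np.array([np.cos(a),np.sin(a),0])
    return R.from_matrix(np.c_[x,y,np.cross(x,y)]) if np.cross(x,y)[2]<0 else R.from_matrix(np.c_[-x,y,np.cross(-x,y)])
def downq(a,p):                # choose of the two half turns the one with the smaller last joint
    best=None
    for k in (0,np.pi):
        q=quat(down(a+k)); j=inverse_kinematics(p,q)
        if j is not None and (best is None or abs(j[5])<best[0]): best=(abs(j[5]),q)
    return best[1]
def ray_plane(px,cal,z):       # pinhole pixels -> world at height z
    d=np.c_[(px[:,0]-cal["cx"])/cal["fx"],(px[:,1]-cal["cy"])/cal["fy"],np.ones(len(px))]
    return to_plane(d,cal,z)
def fish_plane(px,cal,z):
    u=(px-[cal["cx"],cal["cy"]])/[cal["fx"],cal["fy"]]; t=np.linalg.norm(u,axis=1)+1e-9
    return to_plane(np.c_[u*(np.sin(t)/t)[:,None],np.cos(t)],cal,z)
def to_plane(d,cal,z):
    o=cal["orientation"]; w=R.from_quat([o[1],o[2],o[3],o[0]]).apply(d)
    s=(z-cal["position"][2])/w[:,2]
    return cal["position"]+w*s[:,None]
def rect(mask,cam,cal,z):      # minimum rectangle of a mask laid on height z: centre, (long,short), angle of long axis
    px=np.argwhere(mask)[:,::-1].astype(float)
    P=(fish_plane if cam=="wrist" else ray_plane)(px,cal,z)[:,:2]
    c,(a,b),t=cv2.minAreaRect((P*1000).astype(np.float32)); t=np.radians(t)
    if a<b: a,b,t=b,a,t+np.pi/2
    return np.array(c)/1000,(a,b),(t+np.pi/2)%np.pi-np.pi/2
def slabs(cam):
    cal=vision.get_calibration(cam); vision.snapshot(cam); out=[]
    for d in models.regions_of("slab1",cam):
        if d["pixels"].sum()>30: out.append((round(d["score"],2),)+rect(d["pixels"],cam,cal,0.008))
    return out
def pose(): return telemetry.current_ee_pos()
E
python3 - <<'E'
from h import *
p=W([-20,0,0]*np.array(1e-3)); p[2]=0.33
r.move_to(p,downq(CASE["yaw"],p))
cal=vision.get_calibration("wrist"); im=vision.snapshot("wrist"); cv2.imwrite("pics/w1.png",im[:,:,::-1]); print(cal)
for n in ["case","lid_hinge","lid_grip","latch_tab"]:
    for d in models.mark_of(n,"wrist")[:2]: print(n,np.round(d["at"],4),round(d["score"],2))
for d in models.regions_of("case","wrist")[:2]: print("case",d["score"],rect(d["pixels"],"wrist",cal,.066))
for d in models.regions_of("lid","wrist")[:2]: print("lid",d["score"],rect(d["pixels"],"wrist",cal,.066))
for c in ("top","side"):
    for s in slabs(c): print(c,s)
    for d in models.mark_of("slab1",c): print(c,np.round(d["at"],3),d["score"])
cv2.imwrite("pics/top1.png",vision.snapshot("top")[:,:,::-1])
print(telemetry.current_joints(),telemetry.current_t())
E
```

```text
{'fx': 371.64829954431775, 'fy': 371.64829954431775, 'cx': 321.2797089937061, 'cy': 243.5776955830901, 'position': array([0.5160572 , 0.20005661, 0.48447819]), 'orientation': array([0.12549209, 0.98864729, 0.08192399, 0.01080379])}
case [0.5549 0.1276 0.0018] 0.9
lid_hinge [0.61   0.1381 0.0639] 0.67
lid_hinge [ 0.4697 -0.1982 -0.0049] 0.62
lid_grip [0.5146 0.0624 0.1062] 0.91
latch_tab [0.4688 0.1876 0.0903] 0.78
lid 0.83 (array([0.55207507, 0.1313837 ]), (306.3159484863281, 117.90988159179688), np.float64(-1.4074048525291079))
top (0.9, array([ 0.46561005, -0.19912672]), (88.6985092163086, 61.161338806152344), np.float64(-0.029929536436691606))
top (0.89, array([ 0.45240796, -0.40183896]), (83.1879653930664, 57.651065826416016), np.float64(0.1966949528427453))
top [ 0.451 -0.408 -0.002] 0.75
top [ 0.497  0.435 -0.001] 0.7
top [ 0.468 -0.2   -0.   ] 0.59
side (0.61, array([ 0.46501059, -0.20263045]), (85.14689636230469, 59.68736267089844), np.float64(0.031697228335583416))
side (0.55, array([ 0.45056879, -0.40467297]), (87.89507293701172, 56.962242126464844), np.float64(0.22034264154491523))
side [ 0.468 -0.203 -0.003] 0.93
side [ 0.452 -0.4   -0.001] 0.6
[ 1.07287798e-01  1.87960800e-01  1.38206754e+00 -2.14786283e-05
  1.57156467e+00 -5.66072663e-02] 4.0833
```

View pics/w1.png

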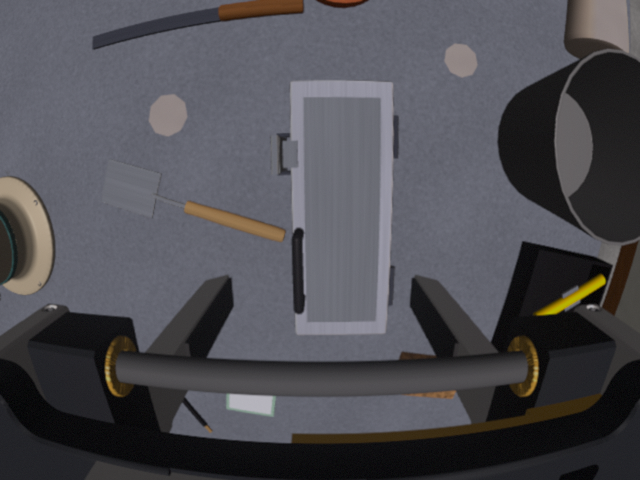

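View pics/top1.png

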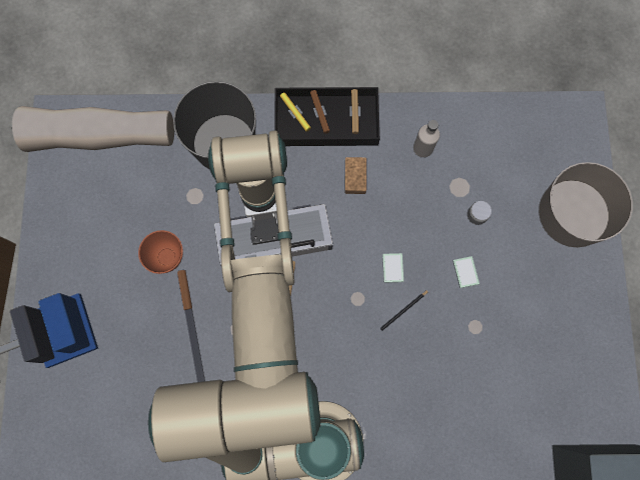

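No third slab has appeared. In the wrist view the lid's corners are at about (291,81), (394,84), (387,333), (296,334), the bar runs (298,230)-(298,313), and the lever is at (282,153). I'll refine the case pose, then check that the arm can reach the latch and lid arcs.

```bash
cat >> h.py <<'E'
PIV=np.array([-.069,.070,.030]); HIN=np.array([.058,0,.061])
def caseR(): return R.from_euler("z",CASE["yaw"])
def latch_pose(th,rad=.073,off=0.,flip=False,tilt=1.): # tool along the lever at angle th, TCP at radius rad from pivot, off = towards lid along lever normal
    u=np.array([-np.sin(th),0,np.cos(th)]); n=np.array([np.cos(th),0,np.sin(th)])
    p=W(PIV+rad*u+off*n)
    Rt=caseR()*R.from_euler("y",-th*tilt)*down(np.pi if flip else 0.)
    return p,quat(Rt)
def lid_pose(a,flip=False):    # tool down, closing along case x, grasp point on bar
    v=np.array([-.108*np.cos(a)+.041*np.sin(a),-.060,.108*np.sin(a)+.041*np.cos(a)])
    return W(HIN+v+[0,0,.006]),quat(caseR()*down(np.pi if flip else 0.))
E
python3 - <<'E'
import json
from h import *
cal={'fx': 371.648,'fy':371.648,'cx':321.2797,'cy':243.5777,'position':np.array([0.5160572,0.20005661,0.48447819]),'orientation':np.array([0.12549209,0.98864729,0.08192399,0.01080379])}
c=fish_plane(np.array([[291,81],[394,84],[387,333],[296,334.]]),cal,.066); print(c.round(4), c.mean(0))
print("bar",fish_plane(np.array([[298,230],[298,271],[298,313.]]),cal,.104).round(4))
json.dump({"yaw":.1634,"x":.5518,"y":.1298},open("case.json","w"))
CASE.update(json.load(open("case.json")))
print("pred bar",W([-.05,-.06,.102]),"corner",W([-.058,.154,.066]),W([.058,.154,.066]),W([.058,-.154,.066]),W([-.058,-.154,.066]))
for f in (0,1):
    for tilt in (1,.6,0):
        print(f,tilt,[None if (j:=inverse_kinematics(*latch_pose(t,flip=f,tilt=tilt))) is None else j.round(2) for t in (0,.5,.95)])
    print("lid",[None if (j:=inverse_kinematics(*lid_pose(a,f))) is None else j.round(2) for a in (0,.8,1.75)])
E
```

```text
[[ 0.4702  0.2722  0.066 ]
 [ 0.5843  0.2896  0.066 ]
 [ 0.6367 -0.0093  0.066 ]
 [ 0.522  -0.0287  0.066 ]] [0.55330756 0.13096241 0.066     ]
bar [[0.506  0.1137 0.104 ]
 [0.5127 0.0689 0.104 ]
 [0.52   0.0193 0.104 ]]
pred bar [0.51222644 0.06246551 0.102     ] corner [0.46952079 0.27231362 0.066     ] [0.58397566 0.29118379 0.066     ] [ 0.63407921 -0.01271362  0.066     ] [ 0.51962434 -0.03158379  0.066     ]
0 1 [array([ 0.24,  0.28,  1.84, -0.  ,  1.02,  0.08]), array([ 0.3 ,  0.09,  2.3 , -0.25,  0.26,  0.36]), None]
0 0.6 [array([ 0.24,  0.28,  1.84, -0.  ,  1.02,  0.08]), array([ 0.27,  0.13,  2.14, -0.06,  0.57,  0.15]), None]
0 0 [array([ 0.24,  0.28,  1.84, -0.  ,  1.02,  0.08]), array([ 0.25,  0.25,  1.92, -0.  ,  0.97,  0.08]), array([ 0.25,  0.25,  2.  , -0.  ,  0.9 ,  0.09])]
lid [array([-0.01,  0.29,  1.82, -0.  ,  1.04, -0.18]), array([ 0.01,  0.32,  1.59, -0.  ,  1.23, -0.16]), array([ 0.03,  0.48,  1.35, -0.  ,  1.31, -0.13])]
1 1 [None, None, None]
1 0.6 [None, None, None]
1 0 [None, None, None]
lid [None, None, None]
```

Run:
```python
import json
json.dump({"yaw":.1634,"x":.5525,"y":.1303},open("case.json","w"))
from h import *
q=lid_pose(0)[1]
gripper_to(0.0,10)
p=lambda x,z:W(np.array([x,.070,z]))
r.move_to(p(-.047,.17),q)
print(r.move_l(p(-.047,.104),vel=.08,guard=6), pose())
f0=telemetry.current_wrist_force()
for x in (-.07,-.095,-.122):
    print(x,r.move_l(p(x,.104),vel=.08,guard=25),np.round(telemetry.current_wrist_force()-f0,1))
r.move_l(p(-.10,.20))
vision.snapshot("wrist"); 
cal=vision.get_calibration("wrist"); im=vision.snapshot("wrist"); cv2.imwrite("pics/w2.png",im[:,:,::-1])
for c in ("wrist",):
    for d in models.mark_of("latch_tab",c)[:2]: print(np.round(d["at"],4),d["score"])
print("pred open",W([-.118,.07,.065]),"shut",W([-.069,.07,.09]),telemetry.current_t())
for th in (.95,.8,.6):
    print(th,max([t for t in np.arange(0,1,.05) if inverse_kinematics(*latch_pose(th,tilt=t/th)) is not None]))
```

```text
False [0.49523421 0.19181446 0.10446502]
-0.07 False [ 2.3 -0.6  1.3]
-0.095 False [ 0.7  0.1 -0.5]
-0.122 False [ 0.9  1.1 -0.7]
[0.4199 0.1767 0.0613] 0.77
pred open [0.4246846  0.18017208 0.065     ] shut [0.47303192 0.1881431  0.09      ] 9.5417
0.95 0.65
0.8 0.65
0.6 0.7000000000000001
```

View pics/w2.png

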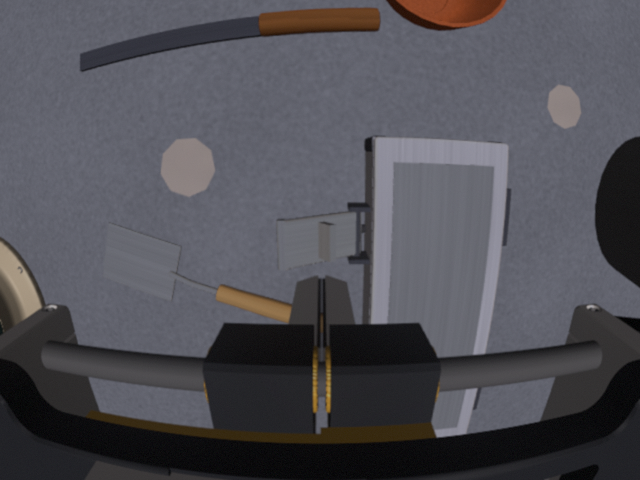

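The latch is open: in the picture the lever lies out at (280-360, 215-268) with its hook visible. Next is the lid.

Run:
```python
from h import *
gripper_to(0.045,35)
p,q=lid_pose(0)
r.move_to(p+[0,0,.08],q)
print(r.move_l(p,vel=.1,guard=6))
print(gripper_to(0.0,35),telemetry.current_opening(),pose()-p)
f0=telemetry.current_wrist_force(); o=[]
for a in np.linspace(0,1.75,13)[1:]:
    g=r.move_l(lid_pose(a)[0],vel=.1,guard=35)
    o.append((round(a,2),g,np.round(telemetry.current_wrist_force()-f0,1),round(telemetry.current_opening(),4)))
    if g: break
print(*o,sep="\n")
```

```text
False
False 0.010769753581093243 [-5.23675881e-04 -1.64324696e-04  8.56090975e-05]
(np.float64(0.15), False, array([-1.2, -1.3, -0. ]), 0.0109)
(np.float64(0.29), False, array([-3.5, -1.5,  1.2]), 0.0109)
(np.float64(0.44), False, array([-4.4, -1. ,  3.9]), 0.0109)
(np.float64(0.58), False, array([-7.8, -1.8,  6.8]), 0.011)
(np.float64(0.73), False, array([-11.1,  -2.1,  11.1]), 0.0111)
(np.float64(0.88), False, array([-7.8, -0.5, 11.2]), 0.011)
(np.float64(1.02), False, array([-4.4,  0.7,  8.8]), 0.0109)
(np.float64(1.17), False, array([-1.6,  0.7,  5.6]), 0.0108)
(np.float64(1.31), False, array([1. , 1. , 3.1]), 0.0109)
(np.float64(1.46), False, array([2.8, 0.9, 0.2]), 0.0109)
(np.float64(1.6), False, array([ 3. ,  1.5, -0.9]), 0.0108)
(np.float64(1.75), False, array([ 4.9,  1. , -3.1]), 0.0111)
```

```bash
cat >> h.py <<'E'
def look_slab(c,t,z=.22):
    p=np.array([c[0],c[1],z]); q=downq(t+np.pi/2,p); r.move_to(p,q)
    return slabs("wrist")
E
python3 - <<'E'
from h import *
gripper_to(0.026)
p=lid_pose(1.75)[0]
print(r.move_l(p+[0,0,.09],vel=.15,guard=15))
gripper_to(.09,15)
for s in look_slab((.466,-.200),0.): print(s)
im=vision.snapshot("wrist"); cv2.imwrite("pics/w3.png",im[:,:,::-1])
for s in slabs("top"): print("top",s)
print(pose(),telemetry.current_joints().round(2),telemetry.current_t())
E
```

```text
False
(0.8, array([ 0.46649017, -0.19876807]), (80.89662170410156, 53.9477653503418), np.float64(0.019612670916752784))
(0.71, array([ 0.45261279, -0.39987946]), (81.71383666992188, 56.663387298583984), np.float64(0.19788839855099383))
top (0.74, array([ 0.46591034, -0.20052531]), (70.65281677246094, 52.82056427001953), np.float64(-0.030629814645328324))
top (0.56, array([ 0.45200446, -0.40185187]), (81.23629760742188, 56.01125717163086), np.float64(0.1614574533926596))
[ 0.46659371 -0.19960308  0.21996197] [-0.54  0.18  1.66  0.    1.3   1.03] 20.275
```

View pics/w3.png

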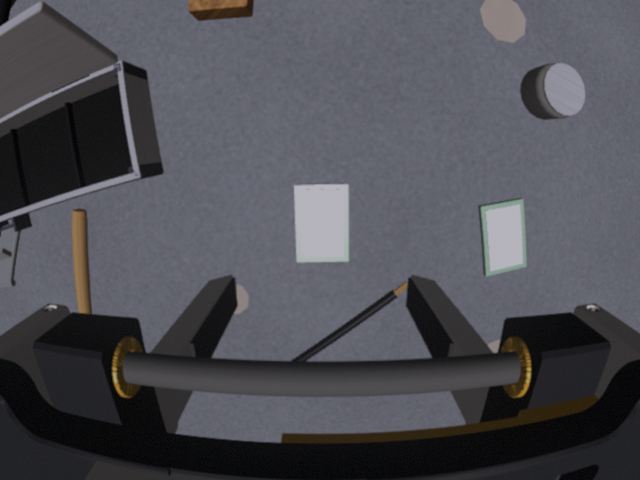

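The nearer slab is clear at (321,222) in the wrist view, and the case is open with its lid leaning back. I'll pick it and place it in bay0.

```bash
cat >> h.py <<'E'
def pick(c,t):
    p=np.array([c[0],c[1],.22]); q=downq(t+np.pi/2,p); r.move_to(p,q)
    hit=r.move_l([c[0],c[1],.06],vel=.15,guard=8) or r.move_l([c[0],c[1],.027],vel=.06,guard=5)
    gripper_to(0.04,18)
    print("pick",hit,pose(),telemetry.current_opening(),telemetry.current_finger_force())
    r.move_l([c[0],c[1],.2],vel=.15); print("lifted",telemetry.current_opening())
def place(bay):
    p=W(np.array([0,-.098+.098*bay,.2])); q=downq(CASE["yaw"]+np.pi/2,p); r.move_to(p,q)
    hit=r.move_l([p[0],p[1],.07],vel=.12,guard=6)
    print("bay",hit,telemetry.current_opening())
    if hit: return
    hit=r.move_l([p[0],p[1],.0325],vel=.04,guard=3)
    print("down",hit,pose()); gripper_to(.064); r.hold(.1)
    print(r.move_l([p[0],p[1],.07],vel=.06,guard=5)); r.move_l([p[0],p[1],.2],vel=.2)
E
python3 - <<'E'
from h import *
pick((.4665,-.1988),.02)
place(0)
cal=vision.get_calibration("wrist"); im=vision.snapshot("wrist"); cv2.imwrite("pics/w4.png",im[:,:,::-1])
for d in models.regions_of("slab1","wrist")[:3]: print(d["score"],rect(d["pixels"],"wrist",cal,.014))
print(W([0,-.098,0]),telemetry.current_t())
E
```

```text
pick False [ 0.46656777 -0.19889159  0.02709923] 0.05357501333628538 18.0001500248909
lifted 0.053944780708943076
bay False 0.05391317342914923
down True [0.56793678 0.03363613 0.03307635]
False
0.73 (array([0.56767212, 0.03437194]), (80.61180114746094, 54.11688995361328), np.float64(0.16492255886598883))
0.62 (array([0.57851697, 0.17848901]), (496.5011291503906, 259.37432861328125), np.float64(-1.2967612617492166))
[0.56844204 0.03360537 0.        ] 29.675
```

View pics/w4.png

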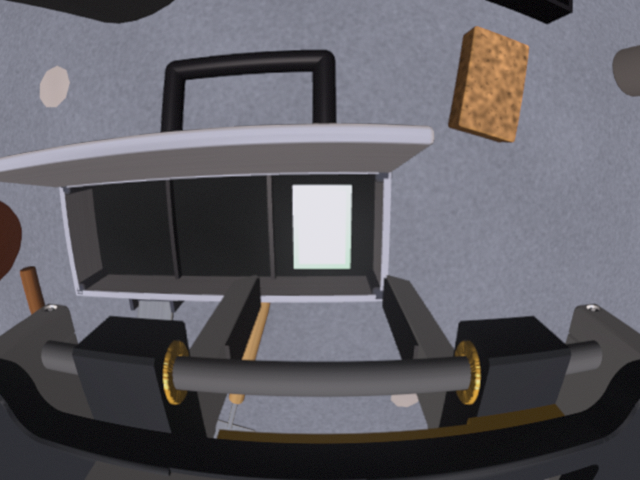

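The first slab lies flat in bay0 at (322,227), clear of the divider and walls. I'll take a fresh look at the second slab, then pick it and place it in bay1.

Run:
```python
from h import *
gripper_to(.09,18)
S=look_slab((.4525,-.400),.195)
for s in S: print(s)
S=[s for s in S if s[2][0]<95 and 70<s[2][0] and 48<s[2][1]<62 and np.hypot(*(s[1]-[.4525,-.4]))<.1]
if S:
    c,t=S[0][1],S[0][3]
    if np.hypot(*(c-[.4525,-.4]))>.015:
        S=look_slab(c,t); print("again",S)
        s=min(S,key=lambda s:np.hypot(*(s[1]-c))); c,t=s[1],s[3]
    pick(c,t); place(1)
    cal=vision.get_calibration("wrist"); im=vision.snapshot("wrist"); cv2.imwrite("pics/w5.png",im[:,:,::-1])
    for d in models.regions_of("slab1","wrist")[:3]: print(d["score"],rect(d["pixels"],"wrist",cal,.014))
    print(W([0,0,0]),telemetry.current_t())
```

```text
(0.77, array([ 0.45307156, -0.40123947]), (81.37957763671875, 56.547969818115234), np.float64(0.19748696030617818))
(0.69, array([0.57054065, 0.04183101]), (70.10307312011719, 9.370306015014648), np.float64(0.2078097388759752))
pick True [ 0.45233069 -0.40074509  0.02533757] 0.0536025342733168 18.39157858164981
lifted 0.05377757058209529
bay False 0.053753201637863526
down False [0.55273518 0.13033874 0.03271695]
False
0.82 (array([0.57013049, 0.01209593]), (80.69091033935547, 56.42509078979492), np.float64(0.1841602525400694))
0.66 (array([0.55331146, 0.1311346 ]), (80.46520233154297, 54.08464431762695), np.float64(0.16558561939839134))
[0.5525 0.1303 0.    ] 42.5
```

View pics/w5.png

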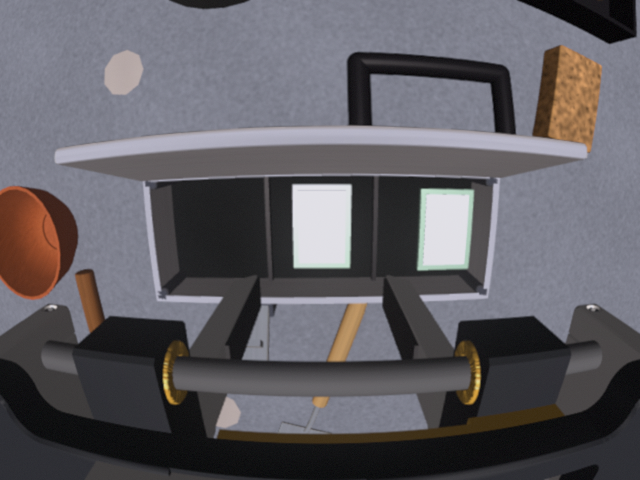

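The second slab is flat in bay1 at (322,226). The first has shifted about 22 mm sideways in its bay, now at (446,228) near the right wall. I'll look from straight above to check that it is still flat.

Run:
```python
from h import *
p=W(np.array([0,-.12,.2])); q=downq(CASE["yaw"]+np.pi/2,p); r.move_to(p,q)
cal=vision.get_calibration("wrist"); im=vision.snapshot("wrist"); cv2.imwrite("pics/w6.png",cv2.resize(im[150:320,120:480,::-1],None,fx=2.2,fy=2.2,interpolation=cv2.INTER_CUBIC))
for d in models.regions_of("slab1","wrist")[:3]:
    c,s,t=rect(d["pixels"],"wrist",cal,.014); print(d["score"],caseR().inv().apply([*(c-[CASE["x"],CASE["y"]]),0]),s,t-CASE["yaw"])
for s in slabs("top"): print("top",s[:2])
```

```text
0.69 [-0.08881958  0.08573335  0.        ] (44.16061019897461, 22.213253021240234) -1.5405433031282667
0.59 [ 0.00070409 -0.00011438  0.        ] (80.44780731201172, 56.0847282409668) 0.009777159822744075
0.58 [-0.00212748 -0.12031051  0.        ] (80.96405792236328, 55.452850341796875) 0.02747408164815912
top (0.82, array([0.59057806, 0.01547643]))
top (0.56, array([0.55406989, 0.1462944 ]))
```

View pics/w6.png

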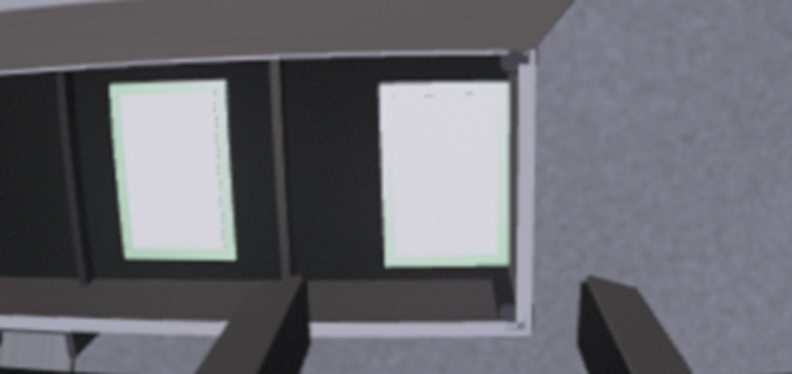

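Both slabs lie flat in bays of their own; the first rests against the end wall, inside bay0. Now I'll shut the lid.

Run:
```python
from h import *
r.move_l(pose()+[0,0,.12],vel=.2)
p,q=lid_pose(1.75)
gripper_to(.026,35)
r.move_to(p+[0,0,.09],q)
print(r.move_l(p,vel=.1,guard=8))
gripper_to(0.0,35); print(telemetry.current_opening())
f0=telemetry.current_wrist_force(); o=[]
for a in np.linspace(1.75,0,13)[1:]:
    g=r.move_l(lid_pose(a)[0],vel=.1,guard=35)
    o.append((round(a,2),g,np.round(telemetry.current_wrist_force()-f0,1)))
    if g: break
print(*o,sep="\n")
print(r.move_l(lid_pose(0)[0]-[0,0,.004],vel=.02,guard=15),pose()-lid_pose(0)[0],np.round(telemetry.current_wrist_force()-f0,1),telemetry.current_opening())
for th in (.95,.85,.7,.5,.3,.15,0):
    ok=[round(t,2) for t in np.arange(0,1,.05) if inverse_kinematics(*latch_pose(th,tilt=t/max(th,.01))) is not None]
    print(th,max(ok))
print(telemetry.current_t())
```

```text
False
0.010844589253144146
(np.float64(1.6), False, array([1.1, 0.4, 4. ]))
(np.float64(1.46), False, array([ 2.5, -0.5,  6.5]))
(np.float64(1.31), False, array([ 2.3, -0.2,  8.6]))
(np.float64(1.17), False, array([0.8, 0.1, 8.1]))
(np.float64(1.02), False, array([-1.3, -0.8,  7.9]))
(np.float64(0.88), False, array([-1.4, -1.2,  5.9]))
(np.float64(0.73), False, array([-2.7, -1.7,  4. ]))
(np.float64(0.58), False, array([-2.4, -2.8,  0.9]))
(np.float64(0.44), False, array([-1.4, -2.1, -4. ]))
(np.float64(0.29), False, array([-2.2, -3.3, -6.9]))
(np.float64(0.15), False, array([ 0.5, -2.2, -5.8]))
(np.float64(0.0), False, array([-0.4, -3. , -6.1]))
True [-5.61385727e-04  2.97215500e-05 -2.18313606e-03] [ 0.2 -0.2  0.5] 0.011007144328859336
0.95 0.65
0.85 0.65
0.7 0.65
0.5 0.7
0.3 0.7
0.15 0.7
0 0.95
51.5333
```

The lid is shut, with contact felt 2 mm below nominal. Next I'll straddle the lever with the fingers and carry it up along its arc.

```bash
cat >> h.py <<'E'
def carry(th,back=0.,mid=.063,dx=0.,k=.63):   # fingers straddling the lever, tilted k*th
    Rt=caseR()*R.from_euler("y",-th*k)*down(0.)
    u=np.array([-np.sin(th),0,np.cos(th)])
    return W(PIV+mid*u+[dx,0,0])-Rt.apply([0,0,.012+back]),quat(Rt)
E
python3 - <<'E'
from h import *
T=np.linspace(.95,-.05,13)
print([inverse_kinematics(*carry(t)) is not None for t in T],[inverse_kinematics(*carry(.95,b)) is not None for b in (.08,.04)])
gripper_to(.03); r.move_l(pose()+[0,0,.1],vel=.2,guard=10)
gripper_to(.027)
p,q=carry(.95,.08); r.move_to(p,q)
cal=vision.get_calibration("wrist"); im=vision.snapshot("wrist"); cv2.imwrite("pics/w7.png",im[:,:,::-1])
for d in models.mark_of("latch_tab","wrist")[:2]: print(np.round(d["at"],4),d["score"])
print("pred",W(PIV+.06*np.array([-np.sin(.95),0,np.cos(.95)])),telemetry.current_t())
E
```

```text
[False, True, True, True, True, True, True, True, True, True, True, True, True] [True, True]
[0.421  0.177  0.0635] 0.75
pred [0.42487707 0.18020381 0.06490099] 54.0083
```

View pics/w7.png

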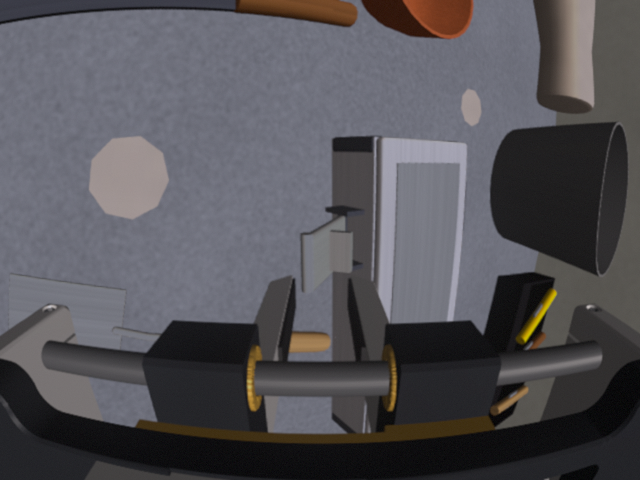

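The open lever is at (300-350, 218-290), in line between the two fingers, and the knife handle lies well below. I'll use slightly less tilt so that the first pose is reachable.

Run:
```python
from h import *
T=np.linspace(.95,-.05,13); K=.55
ok=[inverse_kinematics(*carry(t,k=K)) is not None for t in T]; print(ok)
if all(ok):
    r.move_l(*carry(.95,.07,k=K),vel=.1)
    print("in",r.move_l(carry(.95,k=K)[0],vel=.06,guard=6))
    f0=telemetry.current_wrist_force(); o=[]
    for t in T[1:]:
        g=r.move_l(*carry(t,k=K),vel=.06,guard=25)
        o.append((round(t,2),g,np.round(telemetry.current_wrist_force()-f0,1)))
        if g: break
    print(*o,sep="\n")
    if not g:
        print("press",r.move_l(carry(-.05,k=K,dx=.014)[0],vel=.03,guard=12),np.round(telemetry.current_wrist_force()-f0,1))
        r.move_l(*carry(0,k=K),vel=.06)
        print(r.move_l(carry(0,.12,k=K)[0],vel=.12,guard=8))
        im=vision.snapshot("wrist"); cv2.imwrite("pics/w8.png",im[:,:,::-1])
        for d in models.mark_of("latch_tab","wrist")[:2]: print(np.round(d["at"],4),d["score"])
        print("shut",W(PIV+[0,0,.06]))
print(telemetry.current_t())
```

```text
[True, True, True, True, True, True, True, True, True, True, True, True, True]
in False
(np.float64(0.87), False, array([-1.7,  1. , -0.4]))
(np.float64(0.78), False, array([-4.4,  3.2, -3.2]))
(np.float64(0.7), False, array([-5.5,  1.4, -1.4]))
(np.float64(0.62), False, array([-4.5,  0.5, -0.1]))
(np.float64(0.53), False, array([-1.6,  0.4, -2. ]))
(np.float64(0.45), False, array([-0.7,  1.4, -1.6]))
(np.float64(0.37), False, array([-0.5,  1.8, -0.3]))
(np.float64(0.28), False, array([ 2.2,  2.5, -0.2]))
(np.float64(0.2), False, array([3.1, 2. , 1.1]))
(np.float64(0.12), False, array([-1.2,  1.1, -2. ]))
(np.float64(0.03), False, array([-1.2,  1.6, -1.1]))
(np.float64(-0.05), False, array([-0.9,  0.7, -1. ]))
press True [-1.4  0.2 -0.3]
False
[0.4715 0.1841 0.0895] 0.84
shut [0.47303192 0.1881431  0.09      ]
60.7083
```

View pics/w8.png

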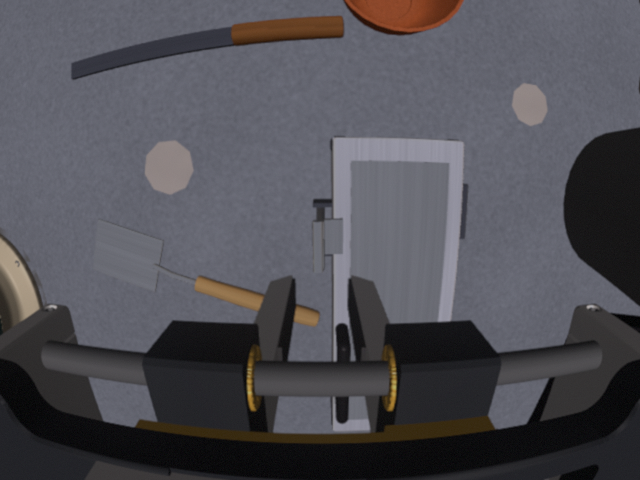

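The latch is shut: the lever stands upright at (320,245) with its hook over the lid edge at (334,237). I'll clear the arm, take one last look at the bench and hand in.

Run:
```python
from h import *
r.move_l(pose()+[0,0,.1],vel=.2)
p=np.array([.3,.45,.33]); r.move_to(p,downq(CASE["yaw"],p)) 
im=vision.snapshot("top"); cv2.imwrite("pics/top2.png",im[:,:,::-1])
for n in ["slab1","latch_tab","plaster_knife","pencil","mixing_bowl","rasp"]:
    for d in models.mark_of(n,"top")[:2]: print(n,np.round(d["at"],3),round(d["score"],2))
print(telemetry.current_t())
```

```text
slab1 [ 0.551  0.132 -0.002] 0.54
latch_tab [0.472 0.186 0.091] 0.68
plaster_knife [0.342 0.098 0.002] 0.89
pencil [ 0.34  -0.222 -0.001] 0.65
mixing_bowl [ 0.499  0.436 -0.001] 0.82
rasp [ 0.308  0.354 -0.001] 0.83
62.9
```

View pics/top2.png

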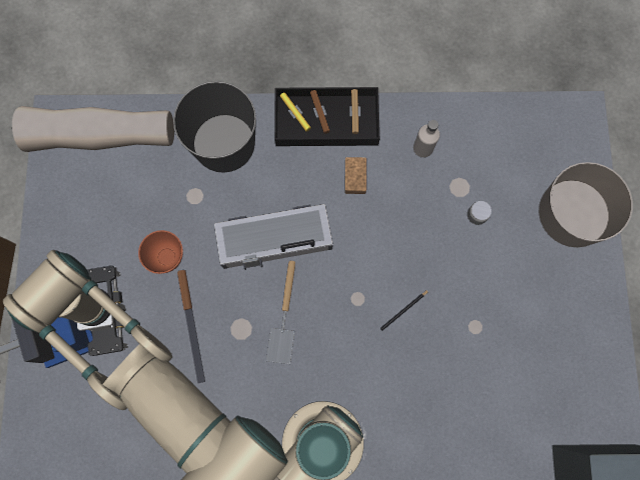

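The case at (273,235) is shut and latched, no slab is left on the bench, and the other things are where they were.

```bash
python3 -c "
from plant import r
print(r.sign_off())"
```

```text
the job is handed in; nothing more can be done
None
```

I laid both slabs I found (there was no third) flat in bays of their own, though one was later knocked against its bay's end wall and stayed flat; I then shut and latched the lid, left everything else in place, and handed the job in at about 63 s.

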